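# Arm the guard interlock of the crankshaft demonstration stand

## Robot

A 6-joint arm with a two-finger parallel gripper is mounted at the origin on the work surface. World frame = base frame: x ahead of the robot, y to its left, z up, the work surface at z = 0. Lengths are in m, angles in rad, forces in N, time in s.
With the tool pointing down it reaches from about 0.35 to 0.975 m from the base axis. Payload 4.9 kg.
Tool frame: the origin (TCP) lies midway between the tips of the shut fingers; the grasp point (between the pads) lies 19 mm behind it; z points along the fingers, y is the line along which they close (so a half turn about z gives the same grasp; the last joint's range is limited). The gripper opens to 85 mm and grips with 20 to 120 N. Pads are 22 mm wide; open, the fingers measure 114 mm over their backs; the gripper's body (76 mm by 85 mm) begins 54 mm behind the grasp point. The pads swing forward as they close: fully open they stand 13 mm farther back than shut.
Start: joints at [1.163, 0.053, 1.613, -0, 1.476, -0.119], TCP at [0.178, 0.599, 0.208] pointing down, gripper open.
Joint ranges: [-3.01, 3.01], [-1.01, 2.22], [0.06, 2.58], [-1.02, 4.17], [0.09, 2.62], [-3.14, 3.14]. Speed limits (rad/s): [2.57, 2.57, 3.14, 3.14, 3.14, 3.14].

## Interface

Orientations are given as a unit quaternion [w, x, y, z].
In Python, from plant import * gives the robot as it stands.
- The arm moves only by the tool jog_arm, never from a script. Its argument "targets" is a list of rows, each a list of 3 entries, a list of its own where there are three numbers: the shift along the tool's x, y, z in units of 25 mm (1.0 is 25 mm), then the turn, a rotation vector about the tool's x, y, z in units of 8 degrees (1.0 is 8 degrees), then the opening in per cent of the stroke, from 0 (shut) to 100 (fully open). A call has 1 to 8 rows; each row is the pose to reach, as a shift and turn from the pose commanded when the call began, along the tool's axes at that moment; what a row does not reach only later rows make up. A row lasts 1/8 s, in which the tool goes at most 62.5 mm and 10.7 degrees, less where a joint would pass 70% of its speed; a pose out of reach is approached as far as the arm can. A call with a gripper value outside its range is refused whole. The fingers move at their own pace and stop on an object; the grip force is fixed at half the most. Time passes only in rows, so rows that repeat a pose let the fingers close. It gives the time, the measured TCP pose, the force, the opening and the grip force at its end, in the units of the state.
- state(): the state, without advancing time (a new reading comes with each control period).
- grab_frame(name): name is "side" or "top"; returns (picture, depth): 384x512x3 uint8, red, green, blue; 384x512 float32, m along the optical axis (not along the pixel's ray), 0 where there is no reading.
- camera_params(name): a dict with "fovy" (degrees; the focal length in pixels is half the picture's height over the tangent of half this angle, whatever the lens; pixels are square), "cx", "cy" (the principal point, pixels), "rvec" (rotation vector, rad) and "tvec" (3), from world to camera coordinates, as OpenCV has them. Camera axes: x right, y down, z forward; pixel columns grow to the right and rows downward; lengths in m; the calibration is good to about 2 mm. A picture is of the moment at which its call begins. camera_params takes no time and is no camera call.
- job_done(): hands the job in; it is judged then, once.
The state is a dict: "time": time; "joint_pos": joint angles; "joint_vel": joint speeds; "joint_efforts": joint torques, N m; "tool_pos": TCP position; "tool_rot": TCP orientation; "contact_force": force on the tool from outside, world axes, zero at the start; "ft_torque": the same for the moment, N m; "gripper_width": opening from 0.0 (shut) to 1.0 (fully open); "grasp_force": force on a finger pad.
Only numpy, scipy, OpenCV 4.12 (cv2) and the standard library are available. Lean on these libraries where they do the work, as an engineer would, in place of code of your own. Each camera call takes 0.05 s, during which the arm holds its last target. There are 200 camera calls.

## Task

Arm the crankshaft stand's guard interlock: lift the red-handled flat tongue key out of its cradle and insert the tongue straight down into the slot of the yellow interlock switch. Keep hold of it until it is fully home, with its black collar flat on top of the switch, then let go. Leave the blue-handled round-pin key in its cradle.

Things in the scene. Friction and masses are not known exactly. Their poses are not given: they have to be found in the camera images.
- red_grip (a point): Centre of the tongue key's red handle, half-way up. Handle 24 (x) x 50 (y) x 50 mm tall; grip from above across its 24 mm. Below it a black collar 36 (x) x 72 (y) x 8 mm, underside 33 mm below this point; below that a flat steel tongue 6 (x) x 36 (y) mm, ending 73 mm below this point (last 8 mm: 4 x 28). z up; half a turn about z changes nothing. 0.22 kg. Hangs upright in its cradle.
- cradle_red: The red key's aluminium cradle, open U, 56 (x) x 88 (y) mm, fixed; origin under its centre on the table. The collar rests loosely on its two cheeks 46 mm above the table, long side along y, between corner lips 4 mm high; the tongue hangs free between the cheeks. Lift the key straight up 60 mm to clear it. Both cradles and the switch swap places from start to start.
- slot (a point): Centre of the slot mouth in the flat top of the yellow switch, 62 mm above the table. Housing 50 (x) x 84 (y) mm on a fixed 110 x 130 mm steel foot plate. The slot goes straight down 50 mm, 14 (x) x 48 (y) mm, mouth flared to 24 x 58. z up. Nothing inside resists. Key home: collar flat on this top, handle centre 33 mm above this point, tongue's width along y, either way round.
- blue_grip (a point): Centre of the blue key's handle, half-way up: a round blue handle 32 mm across, 50 mm tall, on a like black collar, with a round steel pin 16 mm thick and 38 mm long below. A bystander hanging in a cradle like the red one's, handle top 104 mm above the table. It must stay there.
Things that resemble listed ones, but are neither listed nor needed, are in the scene too. What is meant by the part that bears red_grip is not orange, purple or turquoise, and is the smaller of those in its own colour.

How it is judged:
On the way, in this order (a step that is already met when the one before it is completed fails the run):
1. the red key has been lifted clear, its tongue above the top of the switch (height (world z) of red_grip above 0.145 m and contact force between the fingers and red_key above 0.5 N), for 0.1 s.
2. the red key's tongue is lowered into the slot, to within 12 mm of home, while still held by the fingers (horizontal distance between red_grip and slot below 0.012 m and angle between red_grip's own z axis and vertical below 0.12 rad and angle between the y axis of red_grip and the y axis of slot, either way round below 0.28 rad and z of red_grip in the frame of slot below 0.045 m and contact force between the fingers and red_key above 0.5 N), for 0.05 s.
At the end, for the whole second after the job is handed in: The red key stands released in the switch slot: handle centre within 12 mm of the slot's centre seen from above, less than 38 mm above the switch's top (33 mm is home), upright within 7 degrees, tongue along the slot within 16 degrees; the blue key is within 30 mm of where it was (horizontal distance between red_grip and slot below 0.012 m and angle between red_grip's own z axis and vertical below 0.12 rad and angle between the y axis of red_grip and the y axis of slot, either way round below 0.28 rad and z of red_grip in the frame of slot below 0.038 m and distance of blue_grip from where it was at the start of the episode below 0.03 m); the robot touches nothing.
It fails at once if the blue key is taken out of its cradle or knocked out of place (moved 30 mm) (distance of blue_grip from where it was at the start of the episode above 0.03 m).
It also fails if it takes over 37 s, if anything falls off the work surface, if the arm or the gripper's body presses on something with over 40 N, if the wrist force passes 120 N, or if a joint passes its speed limit or range.

## Working session

There is one attempt and no reset: what is moved stays moved. The work goes in short steps, Python scripts to look and compute and a tool call to move; the robot and the scene stay as the last step left them, time stands still between calls to the robot, and variables do not carry over. Pictures are saved under pics/ and viewed, at most 10 in all, crops included, and the job is handed in when it is done.

Besides the shell and the picture viewer there is one more tool, called after ">>>" as a command line: name --argument value ..., lists and objects as JSON in quotes. jog_arm: Moves the arm, as the interface text tells. Its arguments: {"type":"object","properties":{"targets":{"type":"array"}},"required":["targets"]}

```bash
mkdir -p pics
cat > h.py <<'E'
from plant import *
import numpy as np, cv2
def cam(n):
    p=camera_params(n); R=cv2.Rodrigues(np.array(p["rvec"],float))[0]; t=np.array(p["tvec"],float)
    f=192/np.tan(np.radians(p["fovy"])/2); return R,t,f,p["cx"],p["cy"],p
def ray(n,uv,z):
    R,t,f,cx,cy,_=cam(n); uv=np.atleast_2d(uv).astype(float)
    d=np.c_[(uv[:,0]-cx)/f,(uv[:,1]-cy)/f,np.ones(len(uv))]@R; c=-R.T@t
    return c+d*((z-c[2])/d[:,2])[:,None]
def cloud(n,dep):
    R,t,f,cx,cy,_=cam(n); v,u=np.mgrid[:384,:512]
    P=np.stack([(u-cx)/f*dep,(v-cy)/f*dep,dep],-1); return (P-t)@R
E
python3 - <<'E'
from h import *
s=state();print(s)
for n in("top","side"):
    p,d=grab_frame(n);cv2.imwrite(f"pics/{n}0.png",p[...,::-1]);np.savez(f"{n}0.npz",p=p,d=d);R,t,*_,c=cam(n);print(n,c,-R.T@t,R[2],(d>0).mean())
E
```

```text
{'time': 0.0, 'joint_pos': array([ 1.16299827e+00,  5.34228407e-02,  1.61431376e+00, -2.17148463e-05,
        1.47601748e+00, -1.18990766e-01]), 'joint_vel': array([ 0.00064878, -0.00021292,  0.00127861,  0.00059856,  0.00083881,
        0.00073038]), 'joint_efforts': array([ 3.51657563e-04, -3.93688345e+01, -3.70174491e+01, -1.73623703e-04,
        7.08846506e-03,  1.21199434e-05]), 'tool_pos': array([0.17773107, 0.59847843, 0.20631038]), 'tool_rot': array([-2.70939232e-04,  1.43901197e-01,  9.89591470e-01, -1.04625608e-03]), 'contact_force': array([ 0.30310654, -0.03626029,  0.20646029]), 'ft_torque': array([ 0.01531437, -0.02701154,  0.00337095]), 'grasp_force': 0.0, 'gripper_width': 0.9970935338724377}
top {'fovy': 43.22149896517242, 'cx': 248.72125025857713, 'cy': 191.05330252211067, 'rvec': array([ 2.1737722 , -2.20773024,  0.05610468]), 'tvec': array([0.1055641 , 0.4618152 , 1.03071907])} [0.40506953 0.09397854 1.05540778] [ 0.05587444  0.00422928 -0.99842885] 0.9959564208984375
side {'fovy': 48.18750793414851, 'cx': 261.05015777908267, 'cy': 194.3578417994554, 'rvec': array([ 2.12398481, -0.62426828,  0.33955948]), 'tvec': array([-0.36141274,  0.24903795,  0.79862423])} [ 0.01883991 -0.61413033  0.6729998 ] [ 0.45159353  0.67549393 -0.58289899] 0.9959157307942709
```

View pics/top0.png

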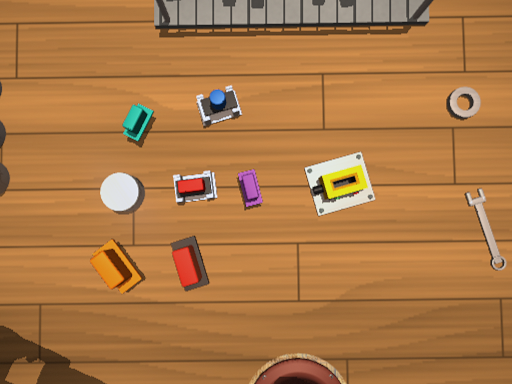

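View pics/side0.png

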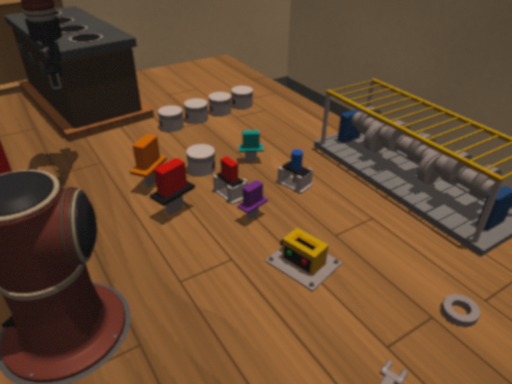

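The top view shows two red keys: a small one in a silver cradle at (191,186) and a larger one lying outside any cradle at (187,265). It also shows orange at (115,267), purple at (250,188), turquoise at (137,122), the blue key at (218,103) and the yellow switch at (343,183). In the side view the small red one is at (229,170). It fits because it is the smaller of the two reds and sits in a cradle.

```bash
cat > m.py <<'E'
from h import *
def rect(P):
    r=cv2.minAreaRect((P[:,:2]*1000).astype(np.float32)); return np.round(r[0],1),np.round(r[1],1),round(r[2],1)
def comps(m,k=30):
    n,l,s,c=cv2.connectedComponentsWithStats(m.astype(np.uint8)); return [(l==i,c[i]) for i in range(1,n) if s[i,4]>k]
def meas(p,d,n):
    hsv=cv2.cvtColor(p,cv2.COLOR_RGB2HSV); H,S,V=cv2.split(hsv); C=cloud(n,d)
    for nm,m in(("red",((H<4)|(H>176))&(S>180)&(V>70)),("yel",(H>24)&(H<34)&(S>170)&(V>100)),("blue",(H>100)&(H<125)&(S>150)&(V>50))):
        for q,c in comps(m):
            z=C[q][:,2]; zt=np.percentile(z,80); 
            if zt>0.2 or zt<0: continue
            t=q&(abs(C[...,2]-zt)<.006); uv=np.argwhere(t)[:,::-1]
            print(n,nm,c.round(),"ztop",zt.round(4),"top rect",rect(C[t]), "ray", rect(ray(n,uv,{"red":.104,"yel":.062,"blue":.104}[nm])))
E
python3 - <<'E'
from m import *
for n in("top","side"):
    z=np.load(f"{n}0.npz"); meas(z["p"],z["d"],n)
    C=cloud(n,z["d"]); print(n,"table z",np.median(C[200:330,330:430,2]) if n=="top" else np.median(C[300:350,200:260,2]))
p=np.load("top0.npz")["p"]
a=cv2.resize(p[150:300,150:250],None,fx=4,fy=4);b=cv2.resize(p[145:220,300:380],None,fx=5,fy=5)
o=np.zeros((600,800,3),np.uint8);o[:600,:400]=a;o[:375,400:800]=b;cv2.imwrite("pics/crop.png",o[...,::-1])
E
```

```text
top red [190. 185.] ztop 0.1053 top rect (array([471.7, 213.7]), array([23.7, 49.5]), 6.3) ray (array([471.4, 213.4]), array([23.5, 49.3]), 6.7)
top red [185. 267.] ztop 0.1404 top rect (array([316.1, 220. ]), array([69.7, 30.6]), 16.6) ray (array([313. , 224.6]), array([72.3, 31.9]), 16.3)
top yel [344. 182.] ztop 0.0632 top rect (array([476.9, -97.9]), array([49.3, 84.2]), 15.3) ray (array([476.7, -97.8]), array([49.3, 83.9]), 15.1)
top blue [216.  97.] ztop 0.1052 top rect (array([646.9, 158.3]), array([28.3, 28.2]), 0.5) ray (array([646.6, 158.2]), array([27.9, 28.2]), 89.1)
top table z -0.00029069280202581355
side red [  3. 162.] ztop 0.0647 top rect (array([-11.3, 620.4]), array([10.5,  7.3]), 17.7) ray (array([ -8.7, 542. ]), array([23.2,  9.2]), 83.0)
side red [231. 167.] ztop 0.1047 top rect (array([467.3, 209.2]), array([20.5, 46.6]), 1.7) ray (array([466.5, 205.7]), array([23.2, 51.6]), 4.0)
side red [172. 175.] ztop 0.1395 top rect (array([312.6, 214.4]), array([66.5, 31.8]), 17.8) ray (array([330.7, 266.3]), array([74.1, 41.1]), 17.8)
side blue [296. 159.] ztop 0.1034 top rect (array([642.7, 153.9]), array([23.2, 20.9]), 67.6) ray (array([642.1, 151.3]), array([31.9, 21. ]), 53.4)
side blue [504. 193.] ztop 0.111 top rect (array([ 929.1, -255.9]), array([58.1, 22.1]), 20.6) ray (array([ 937.1, -252.7]), array([57.5, 22.2]), 20.3)
side table z 0.001035527944571847
```

View pics/crop.png

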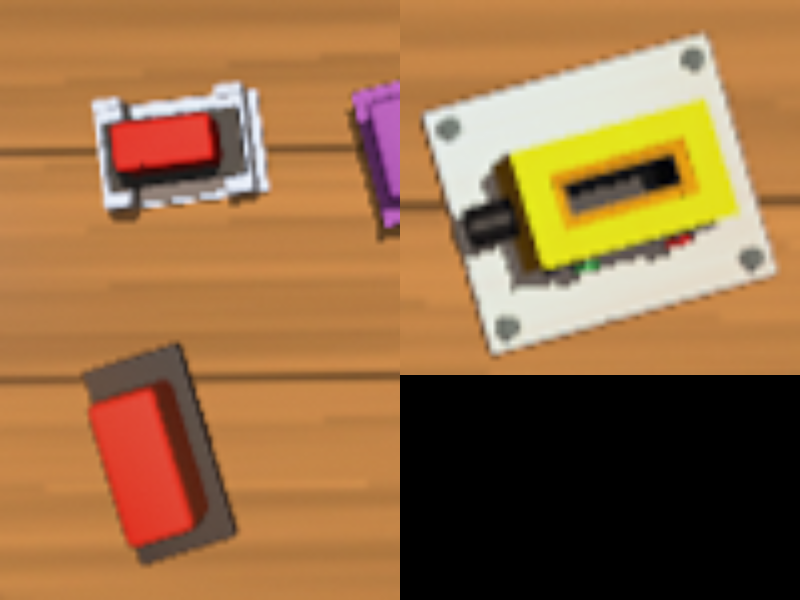

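The crop confirms it: the small red handle measures 24 x 50 mm with its top at 105 mm and sits in the cradle, while the large one measures 31 x 70 mm. The slot is centred on the yellow top, at about (477,-98) mm and 15° yaw.

```bash
cat > go.py <<'E'
from h import *; import sys
from scipy.spatial.transform import Rotation as Ro
def go(x,y,z,yaw):  # yaw (deg) of tool y in world, tool down
    s=state(); q=s["tool_rot"]; R=Ro.from_quat([q[1],q[2],q[3],q[0]])
    a=np.radians(yaw); Y=np.array([np.cos(a),np.sin(a),0]); Z=np.array([0,0,-1.]); G=Ro.from_matrix(np.c_[np.cross(Y,Z),Y,Z])
    print("t",round(s["time"],2),"pos",s["tool_pos"].round(4),"shift",(R.inv().apply(np.array([x,y,z])-s["tool_pos"])/.025).round(2),"turn",((R.inv()*G).as_rotvec(degrees=True)/8).round(2),"F",s["contact_force"].round(1),"grip",round(s["gripper_width"],3),round(s["grasp_force"],1))
go(*map(float,sys.argv[1:]))
E
python3 go.py .4715 .2135 .18 6.5
```

```text
t 0.1 pos [0.1778 0.5985 0.2065] shift [-15.65 -11.42   1.08] turn [-0.01  0.01  8.37] F [-0.2  0.3  0.5] grip 0.998 0.0
```

>>> jog_arm --targets '[[[-2,-1.4,0],[0,0,1.1],100],[[-4,-2.9,0],[0,0,2.2],100],[[-6,-4.4,0],[0,0,3.3],100],[[-8,-5.8,0],[0,0,4.4],100],[[-10,-7.3,0],[0,0,5.5],100],[[-12,-8.8,0],[0,0,6.6],100],[[-14,-10.2,0],[0,0,7.7],100],[[-15.65,-11.4,0.3],[0,0,8.37],100]]'

```text
time: 1.1
tool_pos: [0.4732, 0.2125, 0.2004]
tool_rot: [0.0, 0.668, 0.745, 0.001]
contact_force: [0.1, 0.3, -0.1]
gripper_width: 1.002
grasp_force: 0.0
```

>>> jog_arm --targets '[[[0,0,0.5],[0,0,0],100],[[0,0,0.5],[0,0,0],100],[[0,0,0.5],[0,0,0],100]]'

```text
time: 1.48
tool_pos: [0.4711, 0.2155, 0.1875]
tool_rot: [-0.0, 0.665, 0.747, -0.0]
contact_force: [-0.2, 0.4, -0.0]
gripper_width: 1.0
grasp_force: 0.0
```

```bash
python3 go.py .4715 .2135 .066 6.5
python3 - <<'E'
from m import *
p,d=grab_frame("side");cv2.imwrite("pics/s1.png",cv2.resize(p[80:280,120:380],None,fx=3,fy=3)[...,::-1])
E
```

```text
t 1.48 pos [0.4711 0.2155 0.1875] shift [-0.08  0.01  4.86] turn [-0.   -0.    0.01] F [-0.2  0.4 -0. ] grip 1.0 0.0
```

View pics/s1.png

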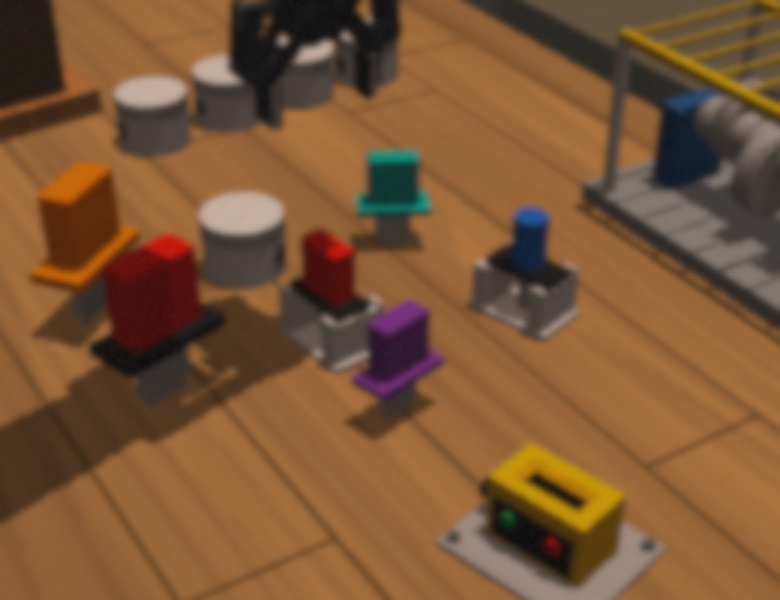

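The side view shows the open fingers with tips at full-frame pixels of about (210,120) and (242,112), above the red key at (229,170). I'll check that the TCP's projection agrees before going down.

Run:
```python
from h import *
for n in("side","top"):
    R,t,f,cx,cy,_=cam(n)
    for P in([.4711,.2155,.1875],[.4711-.045,.2155-.005,.2005],[.4711+.045,.2155+.005,.2005],[.4715,.2135,.079]):
        c=R@np.array(P)+t; print(n,P,(f*c[:2]/c[2]+[cx,cy]).round(1))
# height-slice estimate, side camera, of lowest gripper points near the TCP
p,d=grab_frame("side");C=cloud("side",d);q=(C[...,2]>.15)&(C[...,2]<.25)&(abs(C[...,0]-.47)<.1)&(abs(C[...,1]-.21)<.06)
P=C[q];print(len(P),P.min(0).round(3),P.max(0).round(3),np.median(P,0).round(3))
```

```text
side [0.4711, 0.2155, 0.1875] [227.3 130.6]
side [0.42610000000000003, 0.2105, 0.2005] [211.6 131.1]
side [0.5161, 0.2205, 0.2005] [242.  120.7]
side [0.4715, 0.2135, 0.079] [229.1 168.6]
top [0.4711, 0.2155, 0.1875] [183.  182.4]
top [0.42610000000000003, 0.2105, 0.2005] [185.  207.2]
top [0.5161, 0.2205, 0.2005] [178.9 156.6]
top [0.4715, 0.2135, 0.079] [191.5 186.1]
153 [0.413 0.196 0.225] [0.527 0.232 0.25 ] [0.429 0.21  0.24 ]
```

The visible fingertips sit about 25 mm higher than the TCP reading implies (13 mm comes from the open pads). I'll shut the gripper here once, to see where the tips really are.

>>> jog_arm --targets '[[[0,0,0],[0,0,0],0],[[0,0,0],[0,0,0],0],[[0,0,0],[0,0,0],0],[[0,0,0],[0,0,0],0],[[0,0,0],[0,0,0],0],[[0,0,0],[0,0,0],0]]'

```text
time: 2.33
tool_pos: [0.4719, 0.2144, 0.1876]
tool_rot: [-0.0, 0.666, 0.746, -0.0]
contact_force: [-1.5, -0.5, -0.2]
gripper_width: -0.001
grasp_force: 0.0
```

Run:
```python
from h import *
s=state();print(s["tool_pos"],s["gripper_width"],s["time"],s["joint_pos"])
for n in("side","top"):
    p,d=grab_frame(n);C=cloud(n,d);q=(C[...,2]>.15)&(C[...,2]<.45)&(abs(C[...,0]-.47)<.1)&(abs(C[...,1]-.21)<.08);P=C[q]
    for a in np.arange(.16,.3,.01):
        k=P[(P[:,2]>=a)&(P[:,2]<a+.01)]
        if len(k)>4:print(n,a.round(2),len(k),k[:,:2].min(0).round(3),k[:,:2].max(0).round(3))
    if n=="side":cv2.imwrite("pics/s2.png",cv2.resize(p[60:200,150:310],None,fx=4,fy=4)[...,::-1])
```

```text
[0.47188065 0.21444731 0.1875818 ] -0.0010378604408646248 2.325 [ 2.82887140e-01 -1.92822051e-01  1.87973471e+00  2.69869534e-05
  1.45471706e+00  1.69636127e-01]
side 0.21 21 [0.46  0.201] [0.48  0.223]
side 0.22 47 [0.456 0.2  ] [0.485 0.219]
side 0.23 52 [0.457 0.2  ] [0.485 0.219]
side 0.24 51 [0.456 0.2  ] [0.485 0.217]
side 0.25 58 [0.441 0.198] [0.504 0.215]
side 0.26 119 [0.432 0.196] [0.51  0.227]
side 0.27 126 [0.424 0.194] [0.515 0.228]
side 0.28 154 [0.418 0.192] [0.525 0.225]
side 0.29 172 [0.409 0.193] [0.533 0.223]
top 0.26 10 [0.434 0.199] [0.448 0.206]
top 0.27 17 [0.429 0.199] [0.446 0.204]
top 0.28 24 [0.424 0.198] [0.439 0.206]
top 0.29 43 [0.409 0.197] [0.432 0.222]
```

View pics/s2.png

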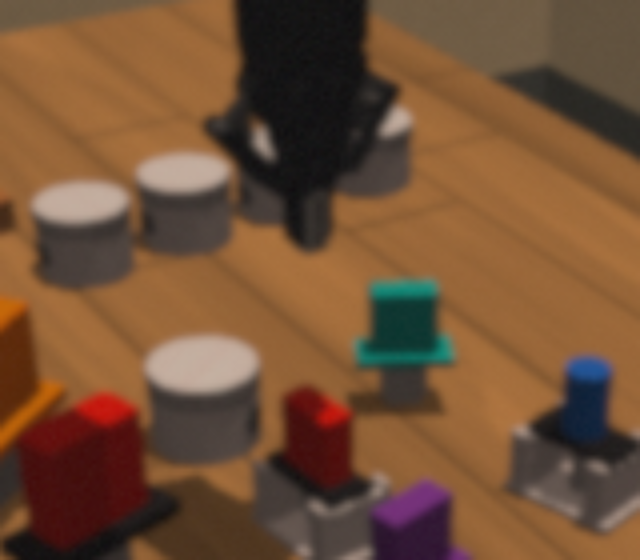

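With the fingers shut, the tips are at pixel (227,121), z≈0.212, against a reported 0.188. So the reported height reads about 24 mm low, while the horizontal agrees. I'll trust the cameras for height and recheck near the key.

>>> jog_arm --targets '[[[0,0,0],[0,0,0],100],[[0,0,0],[0,0,0],100],[[0,0,0.5],[0,0,0],100],[[0,0,1.5],[0,0,0],100],[[0,0,2.5],[0,0,0],100],[[0,0,3.2],[0,0,0],100],[[0,0,3.6],[0,0,0],100],[[0,0,3.6],[0,0,0],100]]'

```text
time: 3.42
tool_pos: [0.4715, 0.2144, 0.0969]
tool_rot: [-0.0, 0.666, 0.746, -0.001]
contact_force: [-0.6, -0.1, -0.1]
gripper_width: 1.002
grasp_force: 0.0
```

```bash
cat > tips.py <<'E'
from h import *
s=state();print(s["time"],s["tool_pos"].round(4),s["gripper_width"].round(3),s["contact_force"].round(1),s["grasp_force"])
x,y,z=s["tool_pos"];p,d=grab_frame("side");C=cloud("side",d);dark=p.max(-1)<70
q=dark&(C[...,2]>z)&(C[...,2]<z+.07)&(abs(C[...,0]-x)<.075)&(abs(C[...,1]-y)<.03);P=C[q]
for nm,k in(("-x",P[P[:,0]<x-.02]),("+x",P[P[:,0]>x+.02]),("mid",P[abs(P[:,0]-x)<.02])):
    if len(k)>5: print(nm,len(k),"zmin",np.percentile(k[:,2],[0,3,10]).round(4),"x",k[:,0].min().round(3),k[:,0].max().round(3),"y",k[:,1].min().round(3),k[:,1].max().round(3))
E
python3 tips.py; python3 go.py .4715 .2135 .0415 6.5
```

```text
t 3.42 pos [0.4715 0.2144 0.0969] shift [-0.03  0.    2.22] turn [-0.01  0.   -0.  ] F [-0.6 -0.1 -0.1] grip 1.002 0.0Traceback (most recent call last):
  File "tips.py", line 2, in <module>
    s=state();print(s["time"],s["tool_pos"].round(4),s["gripper_width"].round(3),s["contact_force"].round(1),s["grasp_force"])
                                                     ^^^^^^^^^^^^^^^^^^^^^^^^
AttributeError: 'float' object has no attribute 'round'
```

```bash
sed -i 's/s\["gripper_width"\].round(3)/round(s["gripper_width"],3)/' tips.py; python3 tips.py
```

```text
3.425 [0.4715 0.2144 0.0969] 1.002 [-0.6 -0.1 -0.1] 0.0
-x 55 zmin [0.135  0.1378 0.1421] x 0.413 0.423 y 0.194 0.212
+x 82 zmin [0.1356 0.1364 0.1389] x 0.511 0.527 y 0.206 0.226
```

>>> jog_arm --targets '[[[0,0,0.6],[0,0,0],100],[[0,0,1.2],[0,0,0],100],[[0,0,1.7],[0,0,0],100],[[0,0,2.1],[0,0,0],100],[[0,0,2.2],[0,0,0],100],[[0,0,2.2],[0,0,0],100]]'

```text
time: 4.22
tool_pos: [0.4719, 0.2145, 0.0426]
tool_rot: [-0.0, 0.666, 0.746, -0.0]
contact_force: [0.6, 0.2, -0.2]
gripper_width: 1.003
grasp_force: 0.0
```

```bash
python3 tips.py
python3 - <<'E'
from h import *
p,d=grab_frame("side");cv2.imwrite("pics/s3.png",cv2.resize(p[100:220,170:290],None,fx=5,fy=5)[...,::-1])
E
```

```text
4.225 [0.4719 0.2145 0.0426] 1.003 [ 0.6  0.2 -0.2] 0.0
-x 79 zmin [0.0432 0.0458 0.0491] x 0.414 0.452 y 0.196 0.242
+x 76 zmin [0.0799 0.0836 0.0875] x 0.511 0.527 y 0.204 0.228
mid 96 zmin [0.0442 0.0474 0.0505] x 0.452 0.487 y 0.185 0.244
```

View pics/s3.png

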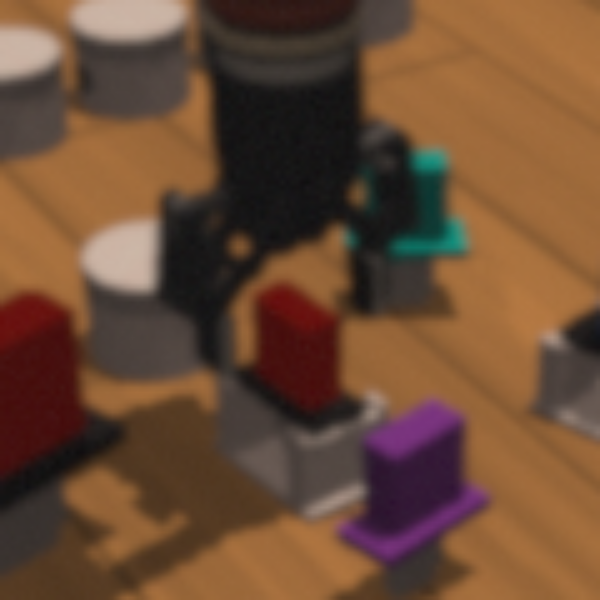

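The crop shows the fingers on either side of the red handle, with tips at about z=0.08 and above the collar and cradle, as planned. I'll close and lift.

>>> jog_arm --targets '[[[0,0,0],[0,0,0],0],[[0,0,0],[0,0,0],0],[[0,0,0],[0,0,0],0],[[0,0,0],[0,0,0],0],[[0,0,0],[0,0,0],0],[[0,0,0],[0,0,0],0]]'

```text
time: 5.08
tool_pos: [0.4721, 0.2145, 0.0428]
tool_rot: [0.0, 0.666, 0.746, 0.0]
contact_force: [0.9, -0.0, 0.7]
gripper_width: 0.274
grasp_force: 59.0
```

>>> jog_arm --targets '[[[0,0,-0.2],[0,0,0],0],[[0,0,-0.6],[0,0,0],0],[[0,0,-1.2],[0,0,0],0],[[0,0,-1.8],[0,0,0],0],[[0,0,-2.5],[0,0,0],0],[[0,0,-3.2],[0,0,0],0],[[0,0,-3.6],[0,0,0],0],[[0,0,-3.6],[0,0,0],0]]'

```text
time: 6.08
tool_pos: [0.4726, 0.2147, 0.1339]
tool_rot: [0.001, 0.666, 0.746, 0.001]
contact_force: [0.3, 0.0, -2.9]
gripper_width: 0.274
grasp_force: 58.9
```

```bash
python3 go.py .4767 -.0978 .135 15.2
python3 - <<'E'
from m import *
p,d=grab_frame("side");meas(p,d,"side")
E
```

```text
t 6.08 pos [0.4726 0.2147 0.1339] shift [-12.44  -1.25  -0.05] turn [ 0.02 -0.   -1.09] F [ 0.3  0.  -2.9] grip 0.274 58.9
side red [231. 135.] ztop 0.1958 top rect (array([471.7, 200.5]), array([32. , 20.2]), 75.2) ray (array([557.2, 352.9]), array([50.4, 25.3]), 69.3)
side red [171. 173.] ztop 0.14 top rect (array([312.5, 214.7]), array([65.4, 33. ]), 16.2) ray (array([331.9, 265.6]), array([72.3, 37.7]), 13.9)
side blue [347. 115.] ztop 0.1108 top rect (array([911.1, 248.3]), array([42.5, 20.4]), 17.1) ray (array([916.4, 258.2]), array([50.4, 20.6]), 30.7)
side blue [296. 160.] ztop 0.1035 top rect (array([643.1, 154.6]), array([24.7, 21.5]), 65.7) ray (array([640.6, 149.3]), array([37., 21.]), 53.4)
side blue [504. 193.] ztop 0.1109 top rect (array([ 923.6, -256.8]), array([65.5, 20.3]), 19.7) ray (array([ 934.1, -252.6]), array([63.2, 20.4]), 19.5)
```

Key gripped (opening 0.274, about 23 mm) and lifted. I'll raise it a bit more so the tongue clears the purple decoy, then carry it over the switch.

>>> jog_arm --targets '[[[0,0,-0.8],[0,0,0],0],[[-1,-0.1,-1.2],[0,0,-0.1],0],[[-2.5,-0.25,-1.2],[0,0,-0.3],0],[[-4.2,-0.4,-1.2],[0,0,-0.4],0],[[-6,-0.6,-1.2],[0,0,-0.6],0],[[-7.8,-0.8,-1.2],[0,0,-0.8],0],[[-9.5,-1,-1.2],[0,0,-0.9],0],[[-11,-1.1,-1.2],[0,0,-1],0]]'

```text
time: 7.12
tool_pos: [0.4756, -0.0635, 0.1635]
tool_rot: [0.0, 0.612, 0.791, 0.0]
contact_force: [0.8, 1.4, -1.7]
gripper_width: 0.272
grasp_force: 59.1
```

```bash
python3 go.py .4772 -.0968 .135 15.2
```

```text
t 7.12 pos [ 0.4756 -0.0635  0.1635] shift [-1.31 -0.27  1.14] turn [ 0.    0.   -0.09] F [ 0.8  1.4 -1.7] grip 0.272 59.1
```

>>> jog_arm --targets '[[[-0.7,-0.15,0.4],[0,0,-0.05],0],[[-1.2,-0.25,1],[0,0,-0.1],0],[[-1.3,-0.27,1.4],[0,0,-0.1],0],[[-1.3,-0.27,1.5],[0,0,-0.1],0],[[-1.3,-0.27,1.5],[0,0,-0.1],0],[[-1.3,-0.27,1.5],[0,0,-0.1],0]]'

```text
time: 7.88
tool_pos: [0.4776, -0.0946, 0.1257]
tool_rot: [0.0, 0.606, 0.795, 0.0]
contact_force: [0.9, -0.2, -2.8]
gripper_width: 0.276
grasp_force: 59.1
```

```bash
python3 go.py .4772 -.0968 .126 15.2
python3 - <<'E'
from m import *
for n in("side","top"):
    p,d=grab_frame(n);meas(p,d,n)
    if n=="side":cv2.imwrite("pics/s4.png",cv2.resize(p[150:300,220:380],None,fx=4,fy=4)[...,::-1]);np.savez("side4.npz",p=p,d=d)
E
```

```text
t 7.88 pos [ 0.4776 -0.0946  0.1257] shift [-0.08 -0.04 -0.01] turn [0.01 0.   0.02] F [ 0.9 -0.2 -2.8] grip 0.276 59.1
side red [  1. 159.] ztop 0.0721 top rect (array([-12., 620.]), array([9.4, 7.2]), 33.2) ray (array([ -8.6, 552.5]), array([17.9,  6.9]), 83.0)
side red [170. 177.] ztop 0.1389 top rect (array([311.5, 215.2]), array([66.1, 35.8]), 14.8) ray (array([330.6, 265.3]), array([74.3, 42.1]), 15.3)
side red [313. 205.] ztop 0.187 top rect (array([ 477.2, -109.3]), array([20.5, 29.4]), 1.8) ray (array([556.3, -27.3]), array([44.7, 24.8]), 45.1)
side blue [504. 193.] ztop 0.111 top rect (array([ 924.1, -258.1]), array([61.2, 22.2]), 22.3) ray (array([ 934.5, -253.6]), array([63.1, 22.2]), 20.3)
top red [186. 268.] ztop 0.1405 top rect (array([316. , 220.1]), array([69.8, 31.1]), 16.2) ray (array([312.9, 224.5]), array([72.1, 32. ]), 16.5)
top blue [217. 100.] ztop 0.1043 top rect (array([646.1, 158.2]), array([28. , 29.8]), 87.0) ray (array([645.6, 158.2]), array([27.8, 30.2]), 89.3)
```

View pics/s4.png

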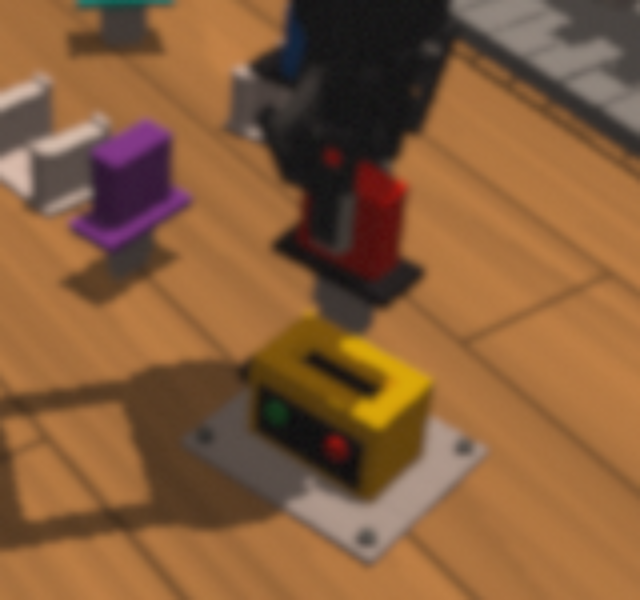

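Run:
```python
from h import *
R,t,f,cx,cy,_=cam("side"); a=np.radians(15.2);ex=np.array([np.cos(a),np.sin(a),0]);ey=np.array([-np.sin(a),np.cos(a),0])
pr=lambda P:(lambda c:((f*c[:2]/c[2]+[cx,cy]-[220,150])*4).round(0))(R@np.array(P)+t)
S=np.array([.4767,-.0978,0])
print("slot",pr(S+[0,0,.062]),"house corners",[pr(S+i*.025*ex+j*.042*ey+[0,0,.062]) for i,j in((-1,1),(-1,-1),(1,-1),(1,1))])
for zg in(.1619,):
    print("key",[pr(S+i*.018*ex+j*.036*ey+[0,0,zg-.033]) for i,j in((-1,1),(-1,-1),(1,-1))],"tip",[pr(S+j*.014*ey+[0,0,zg-.073]) for j in(1,-1)],"handle top",[pr(S+i*.012*ex+j*.025*ey+[0,0,zg+.025]) for i,j in((-1,1),(-1,-1),(1,-1))])
```

```text
slot [337. 365.] house corners [array([246., 352.]), array([374., 427.]), array([430., 378.]), array([304., 308.])]
key [array([270., 253.]), array([384., 314.]), array([426., 280.])] tip [array([320., 315.]), array([363., 338.])] handle top [array([301., 164.]), array([383., 205.]), array([412., 183.])]
```

Run:
```python
from m import *
z=np.load("side4.npz");p,d=z["p"],z["d"];C=cloud("side",d);H,S,V=cv2.split(cv2.cvtColor(p,cv2.COLOR_RGB2HSV))
a=np.radians(15.2);B=np.array([[np.cos(a),np.sin(a)],[-np.sin(a),np.cos(a)]])
q=(H>18)&(H<36)&(S>200)&(abs(C[...,0]-.477)<.06)&(abs(C[...,1]+.098)<.07)
def sl(nm,m,lo,hi):
    k=C[m&(C[...,2]>lo)&(C[...,2]<hi)]; L=(k[:,:2]-[.4767,-.0978])@B.T*1000
    print(nm,len(k),"x",np.percentile(L[:,0],[1,50,99]).round(1),"y",np.percentile(L[:,1],[1,50,99]).round(1),"z",np.percentile(k[:,2],[2,50,98]).round(4))
near=(abs(C[...,0]-.477)<.07)&(abs(C[...,1]+.098)<.08)
sl("house",q,.058,.068); sl("redtop",near&((H<5)|(H>175))&(S>170),.180,.195); sl("red",near&((H<5)|(H>175))&(S>170),.14,.195)
dk=near&(V<60); sl("collar top",dk,.133,.142); sl("collar",dk,.125,.142); sl("tongue",near&(S<110),.085,.125)
```

```text
house 551 x [-25.5  -1.1  24.6] y [-45.   -7.8  36. ] z [0.0583 0.0623 0.0648]
redtop 116 x [-12.3  -2.5  10. ] y [-25.  -13.9  21.2] z [0.1807 0.1869 0.1893]
red 298 x [-12.7  -9.6   8.7] y [-25.1 -16.8  23.2] z [0.141  0.1721 0.1888]
collar top 180 x [-19.1 -12.8  11.3] y [-35.2 -13.7  32.9] z [0.1344 0.1371 0.1394]
collar 202 x [-19.1 -13.7  11.2] y [-35.2 -11.6  32.9] z [0.1311 0.1369 0.1392]
tongue 112 x [-4.2 -1.9  0.2] y [-17.1   0.7  16.9] z [0.0924 0.1051 0.1152]
```

In one side image, key and housing agree in x, and the key is about 2–3 mm high in y, as the state reading also says. I'll correct that and lower.

>>> jog_arm --targets '[[[-0.1,-0.03,0],[0,0,0],0],[[-0.1,-0.03,0.3],[0,0,0],0],[[-0.1,-0.03,0.7],[0,0,0],0],[[-0.1,-0.03,1.1],[0,0,0],0],[[-0.1,-0.03,1.5],[0,0,0],0],[[-0.1,-0.03,1.8],[0,0,0],0],[[-0.1,-0.03,2],[0,0,0],0],[[-0.1,-0.03,2],[0,0,0],0]]'

```text
time: 8.98
tool_pos: [0.4769, -0.0975, 0.0747]
tool_rot: [-0.0, 0.607, 0.795, -0.0]
contact_force: [-0.4, 0.7, -2.2]
gripper_width: 0.275
grasp_force: 59.1
```

>>> jog_arm --targets '[[[0,0,0.2],[0,0,0],0],[[0,0,0.4],[0,0,0],0],[[0,0,0.52],[0,0,0],0],[[0,0,0.6],[0,0,0],0],[[0,0,0.6],[0,0,0],0]]'

```text
time: 9.6
tool_pos: [0.4771, -0.0976, 0.0599]
tool_rot: [-0.0, 0.607, 0.795, -0.0]
contact_force: [-0.1, 0.7, -2.3]
gripper_width: 0.277
grasp_force: 59.1
```

>>> jog_arm --targets '[[[0,0,0.04],[0,0,0],0],[[0,0,0.08],[0,0,0],0],[[0,0,0.08],[0,0,0],0]]'

```text
time: 9.98
tool_pos: [0.4774, -0.0977, 0.0588]
tool_rot: [0.0, 0.607, 0.795, 0.0]
contact_force: [-2.3, 1.1, 2.8]
gripper_width: 0.272
grasp_force: 59.6
```

The weight has come off and there is light contact at exactly the predicted home height. I'll release and back away.

>>> jog_arm --targets '[[[0,0,0],[0,0,0],100],[[0,0,0],[0,0,0],100],[[0,0,0],[0,0,0],100],[[0,0,0],[0,0,0],100],[[0,0,0],[0,0,0],100],[[0,0,-0.3],[0,0,0],100],[[0,0,-1],[0,0,0],100],[[0,0,-2],[0,0,0],100]]'

```text
time: 10.98
tool_pos: [0.477, -0.0976, 0.1093]
tool_rot: [-0.0, 0.607, 0.795, -0.0]
contact_force: [0.8, -0.2, 0.1]
gripper_width: 0.999
grasp_force: 0.0
```

>>> jog_arm --targets '[[[0,0,-1.5],[0,0,0],100],[[0,0,-3],[0,0,0],100],[[1.5,-1,-3.5],[0,0,0],100],[[3,-2,-3.5],[0,0,0],100],[[4.5,-3,-3.5],[0,0,0],100],[[5.5,-3.5,-3.5],[0,0,0],100],[[5.5,-3.5,-3.5],[0,0,0],100],[[5.5,-3.5,-3.5],[0,0,0],100]]'

```text
time: 11.98
tool_pos: [0.3571, 0.0115, 0.1966]
tool_rot: [0.001, 0.607, 0.795, 0.0]
contact_force: [0.6, -1.2, 0.3]
gripper_width: 0.999
grasp_force: 0.0
```

Run:
```python
from m import *
s=state();print(s["time"],s["contact_force"],s["joint_vel"].round(3))
for n in("top","side"):
    p,d=grab_frame(n);meas(p,d,n)
    if n=="side":cv2.imwrite("pics/s5.png",cv2.resize(p[130:300,200:400],None,fx=3,fy=3)[...,::-1])
```

```text
11.975 [ 0.55910659 -1.2110723   0.33182927] [-0.011  0.022 -0.004 -0.001 -0.003  0.004]
top red [348. 180.] ztop 0.1208 top rect (array([476.2, -98.3]), array([23.7, 49.3]), 14.9) ray (array([ 477.2, -100.7]), array([24. , 49.6]), 15.1)
top red [185. 267.] ztop 0.1404 top rect (array([315.9, 219.7]), array([69.5, 30.9]), 16.0) ray (array([312.7, 224.4]), array([71.8, 32.2]), 16.2)
top yel [342. 182.] ztop 0.0634 top rect (array([476.9, -98. ]), array([49.4, 83.5]), 15.1) ray (array([476.7, -97.8]), array([49.3, 83.9]), 15.1)
top blue [217.  99.] ztop 0.1049 top rect (array([646.6, 158.1]), array([28.3, 29. ]), 86.2) ray (array([646.6, 158.2]), array([27.9, 28.2]), 89.1)
side red [170. 177.] ztop 0.1387 top rect (array([312.2, 214.3]), array([64.6, 34.2]), 18.6) ray (array([330.5, 265.3]), array([75.1, 42.1]), 15.3)
side red [306. 229.] ztop 0.12 top rect (array([ 475.2, -103.2]), array([21.6, 47.1]), 15.5) ray (array([485.5, -90.6]), array([25.6, 51.7]), 16.9)
side blue [347. 115.] ztop 0.1112 top rect (array([907.8, 251.4]), array([44.5, 22.2]), 22.2) ray (array([920.2, 258.4]), array([45.5, 19.1]), 12.0)
side blue [296. 160.] ztop 0.1032 top rect (array([643.4, 153. ]), array([21.4, 21.3]), 53.1) ray (array([642. , 151.6]), array([31.3, 21.6]), 58.2)
side blue [504. 193.] ztop 0.1111 top rect (array([ 927.1, -256.3]), array([65.3, 21.2]), 20.5) ray (array([ 934.5, -249.3]), array([62.4, 21. ]), 6.9)
```

View pics/s5.png

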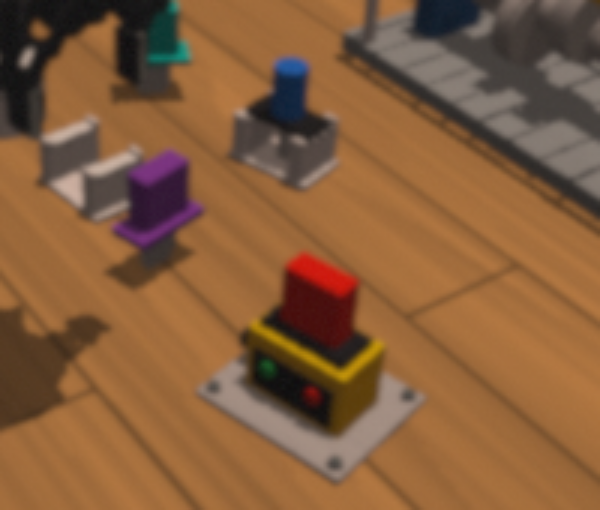

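The crop shows the red key standing home, with its collar flat on the yellow switch at crop (318,300) and its top at z=0.1205. It is centred within 1 mm at 15° yaw. The blue key is unmoved and the gripper is clear.

```bash
python3 -c "
from plant import *
print(job_done())"
```

```text
the job is handed in; nothing more can be done
None
```

The red tongue key is fully home and released in the yellow switch slot, the blue key has not moved from its cradle, and the job was handed in at about 12 s; the hand-in returned no verdict.

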